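# Close up the second row of the sample tray

### The arm

A 7-joint arm with a two-finger parallel gripper is mounted at the origin on the work surface. World frame = base frame: x ahead of the robot, y to its left, z up, the work surface at z = 0. Lengths are in m, angles in rad, forces in N, time in s.
With the tool pointing down it reaches from about 0.425 to 0.875 m from the base axis. Payload 9.9 kg.
Tool frame: the origin (TCP) lies midway between the tips of the shut fingers; the grasp point (between the pads) lies 19 mm behind it; z points along the fingers, y is the line along which they close (so a half turn about z gives the same grasp; the last joint's range is limited). The gripper opens to 85 mm and grips with 20 to 120 N. Pads are 22 mm wide; open, the fingers measure 114 mm over their backs; the gripper's body (76 mm by 85 mm) begins 54 mm behind the grasp point. The pads swing forward as they close: fully open they stand 13 mm farther back than shut.
Start: joints at [-1.333, 0.576, 0.025, 1.437, -0.015, 1.129, -0.057], TCP at [0.213, 0.64, 0.231] pointing down, gripper open.
Joint ranges: [-2.76, 2.76], [-0.34, 2.15], [-1.52, 1.57], [0.19, 2.46], [-1.09, 4.23], [0.17, 1.99], [-2.82, 2.82]. Speed limits (rad/s): [2.22, 2.22, 3.01, 3.01, 3.14, 3.14, 3.14].

### API

Orientations are given as a unit quaternion [w, x, y, z].
In Python, from rig import robot, read_state, eyes gives the robot as it stands. Calls block until the motion is done:
- robot.reach(position, orientation): joint-space move of the TCP to a pose.
- robot.line_to(position, ori=None, max_speed=0.15): straight line of the TCP; ori=None keeps the orientation; max_speed is the mean speed in m/s.
- robot.goto_joints(angles): joint-space move.
- robot.command_gripper(opening, grasp_force=None): finger opening in m; grasp_force is the grip in N (None keeps the last); returns when the fingers have stopped.
- robot.dwell(seconds).
- robot.solve_ik(position, orientation): joint angles nearest the present ones, or None.
- read_state(): the state.
- eyes.snapshot(name): name is "side" or "top"; returns (picture, depth): 400x640x3 uint8, red, green, blue; 400x640 float32, m along the optical axis (not along the pixel's ray), 0 where there is no reading.
- eyes.get_calibration(name): a dict with "fx", "fy", "cx", "cy" (pixels), "k1" (the pictures are not rectified: a ray, as slopes to the right and down, at radius r is drawn at 1 + k1 r^2 times it, then the intrinsics apply), "origin" and "orientation" of the camera in the world. Camera axes: x right, y up, looking along -z (the intrinsics and any distortion apply to the point x, -y, -z); pixel columns grow to the right and rows downward; lengths in m; the calibration is good to about 2 mm. A picture is of the moment at which its call begins. get_calibration takes no time and is no camera call.
A pose or a line that the arm cannot do raises robot.MotionError and nothing moves.
- robot.close_job(): hands the job in; it is judged then, once.
The state is a dict: "clock": time; "joint_positions": joint angles; "dq": joint speeds; "joint_efforts": joint torques, N m; "position": TCP position; "ee_rot": TCP orientation; "wrist_force": force on the tool from outside, world axes, zero at the start; "torque": the same for the moment, N m; "gripper_width": finger opening in m; "finger_force": force on a finger pad.
Only numpy, scipy, OpenCV 4.12 (cv2) and the standard library are available. Lean on these libraries where they do the work, as an engineer would, in place of code of your own. Each camera call takes 0.05 s, during which the arm holds its last target. There are 200 camera calls.

### The job

Two of the black sample boxes stand askew in the empty front half of the wooden tray. With the fingertips, push them along the tray floor, never lifting them, up into the unfinished second row: both square against the full row behind, one tight against the box already in the corner and the other tight against the first. Leave the round tin and everything else where it is.

Things in the scene. Friction and masses are not known exactly. Their poses are not given: they have to be found in the camera images.
- tray: wooden sample tray, fixed to the table: dark frame, grey floor 5 mm above the table. Outside 286 (its x) by 350 mm (its y), frame 12 mm thick, 34 mm high; inside 262 x 326 mm. Origin at the centre of its underside; x points away from the robot towards the full back row, y to the left. In front of the full row about 197 mm of depth is free for the second row and the empty front half
- box_a: a stray box: empty, open-topped black plastic, 64 x 64 mm, 25 mm high, walls and floor 3 mm (58 mm clear inside: closed fingertips fit in), 35 to 65 g, slides easily. Origin at the centre of its underside, axes along its sides. Starts turned up to 30 degrees, at the left (+y) of the tray's front half. Seated in the second row its origin is 34 mm beyond the tray's along the tray's x
- box_b: the other stray box, identical, in the front half of the tray on the right (-y) side. Either stray box may take either place
- corner_box: the box already standing in the second row: it is in the corner between the full back row and one side wall of the tray, the left or the right one (varies), its origin 130 mm left or right of the tray's centre line; loose, 45 g or so, same shape as box_a (64 x 64 x 25 mm, 3 mm walls and floor, open on top). Origin at the centre of its underside, axes parallel to the tray's at the start
- tin: round lidded aluminium tin, 54 mm diameter, 29 mm high, 60 g, loose, standing on the tray floor at the other end of the second row. Origin at the centre of its underside. To be left alone
- dish: white round dish, 180 mm across, 20 mm high, loose on the table to the left of the tray. Origin under its centre. To be left alone
- tweezers: flat bamboo tweezers, 170 mm long, 6 mm high, loose on the table to the left front of the tray. Origin under the middle. To be left alone
- scale: bench scale, fixed, 250 x 190 mm, 63 mm high at its round pan, on the table to the right of the tray. Origin under its middle
- row_1: box 1 from the left of the full back row (loose, 45 g or so, same shape as box_a (64 x 64 x 25 mm, 3 mm walls and floor, open on top)), standing against the far wall of the tray; to be left alone. Origin at the centre of its underside
- row_2: box 2 from the left of the full back row (loose, 45 g or so, same shape as box_a (64 x 64 x 25 mm, 3 mm walls and floor, open on top)), standing against the far wall of the tray; to be left alone. Origin at the centre of its underside
- row_3: box 3 from the left of the full back row (loose, 45 g or so, same shape as box_a (64 x 64 x 25 mm, 3 mm walls and floor, open on top)), standing against the far wall of the tray; to be left alone. Origin at the centre of its underside
- row_4: box 4 from the left of the full back row (loose, 45 g or so, same shape as box_a (64 x 64 x 25 mm, 3 mm walls and floor, open on top)), standing against the far wall of the tray; to be left alone. Origin at the centre of its underside
- row_5: box 5 from the left of the full back row (loose, 45 g or so, same shape as box_a (64 x 64 x 25 mm, 3 mm walls and floor, open on top)), standing against the far wall of the tray; to be left alone. Origin at the centre of its underside
Not all that is in view belongs to the job. Leave any blue, purple or red look-alike of the box_a alone.

How it is judged:
At the end, for the whole second after the job is handed in: Both stray boxes rest flat in the second row, within 3.5 mm of the full row behind, within 3.4 degrees of square with the tray (any quarter turn), gaps to the corner box and to each other at most 3.5 mm; corner box and full row moved under 8 mm, tin under 10 mm ((((y of box_a in the frame of corner_box between 0.061 and 0.0675 m or y of box_a in the frame of corner_box between -0.0675 and -0.061 m) and horizontal distance between box_a and box_b between 0.061 and 0.0675 m and (y of box_b in the frame of corner_box between 0.124 and 0.134 m or y of box_b in the frame of corner_box between -0.134 and -0.124 m)) or ((y of box_b in the frame of corner_box between 0.061 and 0.0675 m or y of box_b in the frame of corner_box between -0.0675 and -0.061 m) and horizontal distance between box_b and box_a between 0.061 and 0.0675 m and (y of box_a in the frame of corner_box between 0.124 and 0.134 m or y of box_a in the frame of corner_box between -0.134 and -0.124 m))) and x of each of box_a, box_b, corner_box in the frame of tray above 0.031 m and (angle between the x axis of box_a and the x axis of tray, either way round below 0.06 rad or angle between the x axis of box_a and the y axis of tray, either way round below 0.06 rad) and linear speed of each of box_a, box_b, corner_box below 0.01 m/s and (angle between the x axis of box_b and the x axis of tray, either way round below 0.06 rad or angle between the x axis of box_b and the y axis of tray, either way round below 0.06 rad) and (angle between the x axis of corner_box and the x axis of tray, either way round below 0.06 rad or angle between the x axis of corner_box and the y axis of tray, either way round below 0.06 rad) and z of each of box_a, box_b in the frame of tray below 0.008 m and angle between each of box_a, box_b's own z axis and vertical below 0.05 rad and distance of each of corner_box, row_1, row_2, row_3, row_4, row_5 from where it was at the start of the episode below 0.008 m and distance of tin from where it was at the start of the episode below 0.01 m); the robot touches nothing.
It fails at once if a stray box is lifted off the tray floor or tipped (z of any of box_a, box_b in the frame of tray above 0.014 m or angle between any of box_a, box_b's own z axis and vertical above 0.25 rad).
It fails at once if the corner box or a box of the full row is shifted out of its place (over 10 mm) (distance of any of row_1, row_2, row_3, row_4, row_5, corner_box from where it was at the start of the episode above 0.01 m).
It fails at once if the tin is shifted (over 12 mm) (distance of tin from where it was at the start of the episode above 0.012 m).
It fails at once if the dish or the tweezers are shifted (over 20 mm) (distance of any of dish, tweezers from where it was at the start of the episode above 0.02 m).
It also fails if it takes over 64 s, if anything falls off the work surface, if the arm or the gripper's body presses on something with over 40 N, if the wrist force passes 120 N, or if a joint passes its speed limit or range.

## Working session

There is one attempt and no reset: what is moved stays moved. The work goes in short steps, each a Python script; the robot and the scene stay as the last script left them, time stands still between calls to the robot, and variables do not carry over. Pictures are saved under pics/ and viewed, at most 10 in all, crops included, and the job is handed in when it is done.

```bash
ls; mkdir -p pics
python3 - <<'E'
from rig import robot, read_state, eyes
import cv2,numpy as np
for n in ("top","side"):
    p,d=eyes.snapshot(n); cv2.imwrite(f"pics/{n}0.png",p[:,:,::-1]); np.savez(f"{n}0.npz",p=p,d=d); print(n,eyes.get_calibration(n))
s=read_state(); print(s["clock"],s["position"],s["ee_rot"])
E
```

```text
pics
top {'fx': 376.27216582086845, 'fy': 376.27216582086845, 'cx': 321.10787521351114, 'cy': 199.211955337292, 'k1': -0.07392866303311345, 'origin': array([0.36844318, 0.02043693, 1.05382749]), 'orientation': array([ 0.70546963,  0.0592695 , -0.05902434, -0.70378679])}
side {'fx': 464.9234910695504, 'fy': 464.9234910695504, 'cx': 317.7739898462588, 'cy': 197.86558191992913, 'k1': -0.14083840437282047, 'origin': array([ 0.39199843, -1.18882791,  0.72018503]), 'orientation': array([ 0.86226821,  0.502744  , -0.03073406, -0.05289057])}
0.1 [0.21338334 0.63995299 0.23054038] [-8.05835820e-05  1.60231416e-01  9.87079195e-01 -7.40911710e-04]
```

View pics/top0.png

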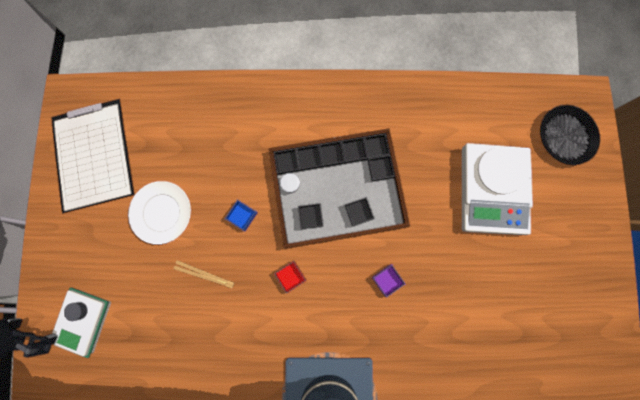

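View pics/side0.png

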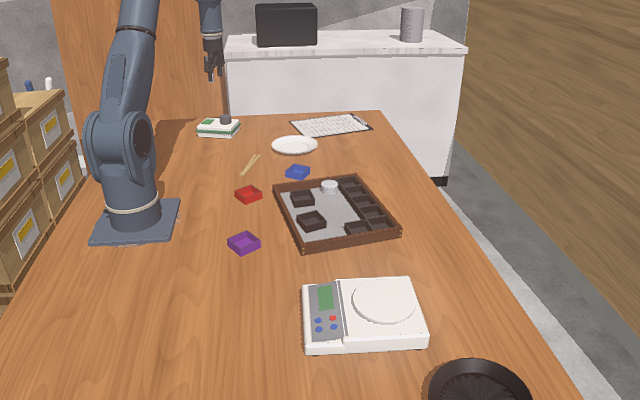

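Top view: the stray black boxes are at (310,216) and (358,212). The corner box is on the right at (380,167), the full row runs from (285,158) to (377,146), and the tin is at (289,183). Possible look-alikes are blue (240,216), red (289,277), purple (388,280), and the black corner and row boxes. I choose the two black boxes in the front half and check them in a close crop.

Run:
```python
import cv2,numpy as np
p=np.load("top0.npz")["p"]
c=p[120:255,260:420]; c=cv2.resize(c,None,fx=4.4,fy=4.4,interpolation=cv2.INTER_CUBIC)
c=np.clip(c.astype(float)*1.5,0,255).astype(np.uint8)
for i in range(0,160,20): cv2.putText(c,str(260+i),(int(i*4.4),10),0,.35,(255,255,0),1); cv2.line(c,(int(i*4.4),0),(int(i*4.4),594),(90,90,0),1)
for i in range(0,135,20): cv2.putText(c,str(120+i),(0,int(i*4.4)+10),0,.35,(255,255,0),1); cv2.line(c,(0,int(i*4.4)),(704,int(i*4.4)),(90,90,0),1)
cv2.imwrite("pics/crop1.png",c[:,:,::-1])
```

```text
(no output)
```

View pics/crop1.png

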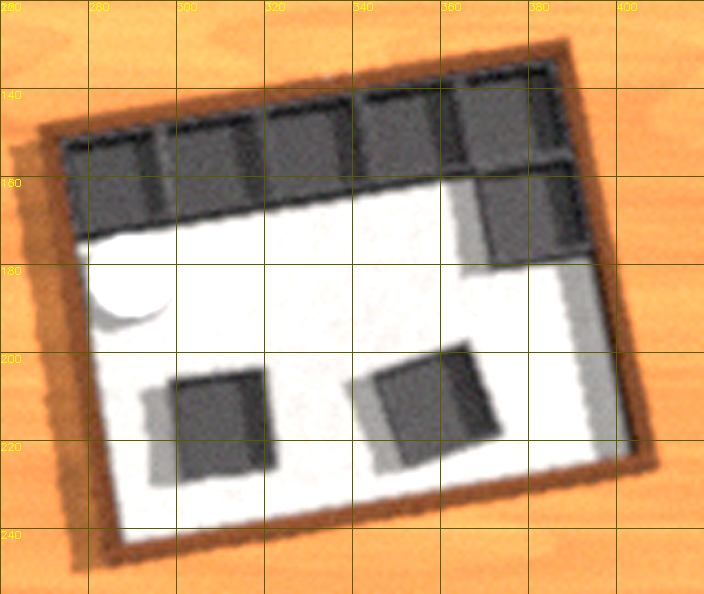

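The crop confirms it: both strays are black and open, A near crop (222,425) and B near (438,405). The corner box is at crop (530,215), right of B's column, and the tin is at (130,275). Next I fit poses.

```bash
cat > vis.py <<'E'
import numpy as np,cv2
from scipy.spatial.transform import Rotation as R
from scipy.optimize import least_squares,minimize
from rig import eyes
C=eyes.get_calibration("top"); Rc=R.from_quat(np.roll(C["orientation"],-1)).as_matrix()
K=np.array([[C["fx"],0,C["cx"]],[0,C["fy"],C["cy"]],[0,0,1]])
F=np.diag([1.,-1,-1])
def proj(P):
    p=(np.asarray(P,float)-C["origin"])@Rc@F
    u=p[:,:2]/p[:,2:]; u=u*(1+C["k1"]*(u**2).sum(1,keepdims=True))
    return u*[C["fx"],C["fy"]]+[C["cx"],C["cy"]]
def world(px,z):
    u0=(np.asarray(px,float)-[C["cx"],C["cy"]])/[C["fx"],C["fy"]]; u=u0.copy()
    for _ in range(8): u=u0/(1+C["k1"]*(u**2).sum(1,keepdims=True))
    d=np.c_[u,np.ones(len(u))]@F@Rc.T
    return (C["origin"]+d*((z-C["origin"][2])/d[:,2])[:,None])[:,:2]
def rect(x,y,a,w,h):
    c,s=np.cos(a),np.sin(a); q=np.array([[1,1],[1,-1],[-1,-1],[-1,1]])/2*[w,h]
    return q@np.array([[c,s],[-s,c]])+[x,y]
def prism(x,y,a,w=.064,h=.064,z0=.005,z1=.03):
    r=rect(x,y,a,w,h); return np.r_[np.c_[r,[z0]*4],np.c_[r,[z1]*4]]
S=8
def fitbox(img,x,y,a,thr=75):
    """silhouette fit of one isolated dark box"""
    u=proj([[x,y,.02]])[0].astype(int)-24
    g=img[u[1]:u[1]+48,u[0]:u[0]+48].max(2)
    g=cv2.resize(g,None,fx=S,fy=S,interpolation=cv2.INTER_CUBIC)
    m=cv2.blur((g<thr).astype(np.float32),(5,5))
    def cost(v):
        h=cv2.convexHull(((proj(prism(v[0],v[1],v[2]))-u+.5)*S-.5).astype(np.float32))
        k=np.zeros(m.shape,np.uint8); cv2.fillConvexPoly(k,np.round(h*16).astype(np.int32),1,shift=4)
        w=np.ones_like(m); cc=((proj([[x,y,.02]])[0]-u)*S).astype(int)
        return np.abs(cv2.blur(k.astype(np.float32),(5,5))-m)[max(cc[1]-180,0):cc[1]+180,max(cc[0]-180,0):cc[0]+180].sum()/S**2
    b=minimize(cost,[x,y,a],method="Nelder-Mead",options=dict(initial_simplex=np.array([[x,y,a],[x+.006,y,a],[x,y+.006,a],[x,y,a+.15]]),xatol=1e-5,fatol=1e-3,maxiter=300))
    return b.x,b.fun
E
cat > fit0.py <<'E'
from vis import *
p=np.load("top0.npz")["p"]
t=lambda c: np.array(c)/4.4+[260,120]-.4
# order TL(x+,y+),TR(x+,y-),BR,BL
w=world(t([(40,125),(568,38),(658,468),(108,566)]),.034)
f=least_squares(lambda v:(rect(*v,.286,.350)-w).ravel(),[.6,0,0]); T=f.x; print("tray",T,(f.fun*1e3).round(1))
np.save("tray.npy",T)
Rt=np.array([[np.cos(T[2]),-np.sin(T[2])],[np.sin(T[2]),np.cos(T[2])]])
for n,c in(("a",[(168,378),(268,366),(277,467),(180,482)]),("b",[(373,375),(468,341),(502,433),(408,467)])):
    q=world(t(c),.03); m=q.mean(0); e=q[0]-q[1]; ang=np.arctan2(-e[0],e[1])
    for th in(60,75,90):
        v,fu=fitbox(p,m[0],m[1],ang,th); print(n,th,m,ang,v,fu,"tray",(v[:2]-T[:2])@Rt,np.degrees(v[2]-T[2]))
for n,c in(("corner",[(475,175),(572,160),(595,257),(493,272)]),):
    q=world(t(c),.03); print(n,q,((q-T[:2])@Rt).round(4))
# inner tray corners at floor & row front edge
print("rowfront",((world(t([(76,240),(475,176)]),.03)-T[:2])@Rt).round(4))
print("tin top centre",((world(t([(128,278)]),.034)-T[:2])@Rt).round(4))
# overlay
o=cv2.resize(p[120:255,260:420],None,fx=4.4,fy=4.4,interpolation=cv2.INTER_CUBIC)
o=np.clip(o*1.5,0,255).astype(np.uint8)
def dr(r,z,c): 
    u=((proj(np.c_[r,[z]*len(r)])-[260,120]+.5)*4.4-.5); cv2.polylines(o,[u.round().astype(np.int32)],True,c,1)
dr(rect(*T,.286,.35),.034,(0,255,0)); dr(rect(*T,.262,.326),.034,(0,255,0))
def tb(x,y): dr(rect(*(T[:2]+Rt@[x,y]),T[2],.064,.064),.03,(255,0,255))
tb(.034,-.13)
for i in range(5): tb(.099,.13-.065*i)
for n,c in(("a",(.553,.02,0)),):pass
cv2.imwrite("pics/ov.png",o[:,:,::-1])
E
python3 fit0.py
```

```text
tray [ 0.57697336 -0.02530264  0.17376637] [ 0.5  2.5  1.3 -1.5 -1.  -3.  -0.8  2.1]
a 60 [0.49555746 0.05040222] 0.12334257812946706 [0.49805746 0.04890222 0.08584258] 373.796875 tray [-0.06489796  0.0867314 ] -5.037662410690827
a 75 [0.49555746 0.05040222] 0.12334257812946706 [0.4969252  0.05283707 0.11782417] 89.453125 tray [-0.06533285  0.09080275] -3.2052519107061723
a 90 [0.49555746 0.05040222] 0.12334257812946706 [0.49674824 0.05174775 0.14299768] 55.312496185302734 tray [-0.06569549  0.08976043] -1.7629165329439764
b 60 [ 0.5079332  -0.08343418] 0.34813720584805774 [ 0.5102005  -0.08511116  0.4035814 ] 402.484375 tray [-0.07610779 -0.04736327] 13.167431259051178
b 75 [ 0.5079332  -0.08343418] 0.34813720584805774 [ 0.50955282 -0.08356816  0.35557908] 85.578125 tray [-0.07647894 -0.04573152] 10.417100802830852
b 90 [ 0.5079332  -0.08343418] 0.34813720584805774 [ 0.50859021 -0.08272199  0.35814327] 55.093746185302734 tray [-0.07728075 -0.04473166] 10.564017932256156
corner [[ 0.65561186 -0.10949325]
 [ 0.66587554 -0.17213111]
 [ 0.60213118 -0.18488209]
 [ 0.59215497 -0.11967425]] [[ 0.0629 -0.0965]
 [ 0.0622 -0.16  ]
 [-0.0028 -0.1615]
 [-0.0014 -0.0956]]
rowfront [[ 0.0642  0.1614]
 [ 0.0622 -0.0964]]
tin top centre [[0.0333 0.1325]]
```

View pics/ov.png

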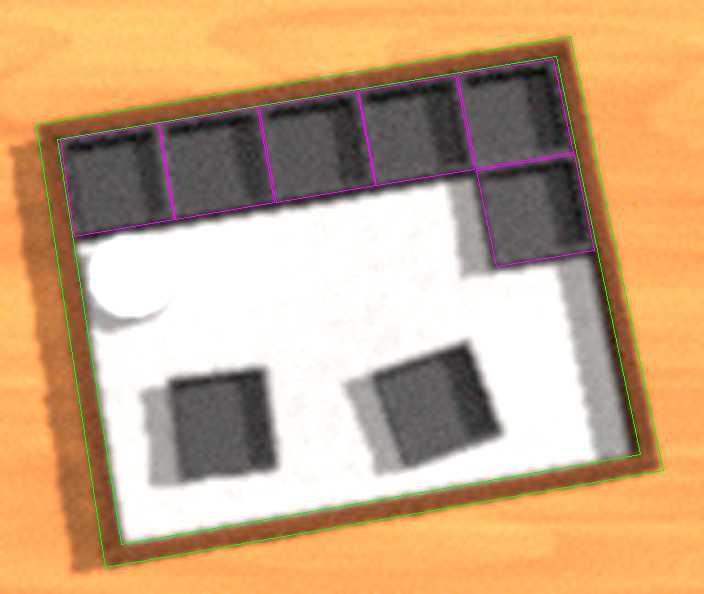

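The overlay fits the tray, row and corner box to about 1 mm. Plan: keep the closed fingers inside each box, tool square to the tray. I push on the far inner wall, then on the right inner wall, with force-guarded final steps.

```bash
cat > mv.py <<'E'
import numpy as np
from rig import robot, read_state, eyes
T=np.load("tray.npy"); c,s=np.cos(T[2]),np.sin(T[2]); Rt=np.array([[c,-s],[s,c]])
a=(T[2]+np.pi/2)/2; Q=[0,np.cos(a),np.sin(a),0]
W=lambda x,y,z:[*(T[:2]+Rt@[x,y]),z]
def tcp(): p=read_state()["position"]; return np.r_[(p[:2]-T[:2])@Rt,p[2]]
def force(): return Rt.T@read_state()["wrist_force"][:2]
def go(x,y,z=.0145,v=.1): robot.line_to(W(x,y,z),max_speed=v)
def guard(ax,sgn,lim,thr=2.5,step=.0015):
    """creep along a tray axis until the contact force passes thr or lim is reached"""
    f0=force(); p=tcp(); t=[p[0],p[1]]; log=[]
    while sgn*(lim-t[ax])>1e-4:
        t[ax]+=sgn*min(step,abs(lim-t[ax])); go(*t,v=.02)
        f=force()-f0; log.append(round(float(f[ax]),1))
        if abs(f[ax])>thr: break
    print("guard",ax,"t",np.round(t,4),"tcp",tcp().round(4),log,"clock",read_state()["clock"])
E
python3 - <<'E'
from mv import *
robot.command_gripper(0)
for dz in(.12,.0145): print(robot.solve_ik(W(-.077,-.045,dz),Q),robot.solve_ik(W(.05,-.09,dz),Q))
robot.reach(W(-.077,-.045,.10),Q); print(tcp(),force(),read_state()["clock"],read_state()["gripper_width"])
go(-.077,-.045); print(tcp(),force(),read_state()["clock"])
go(.010,-.045,v=.08); print(tcp(),force(),read_state()["clock"])
import cv2
p,d=eyes.snapshot("side"); cv2.imwrite("pics/s1.png",cv2.resize(p[150:270,240:420],None,fx=4,fy=4,interpolation=cv2.INTER_CUBIC)[:,:,::-1])
E
```

```text
[-0.25031196  0.5265557   0.47745111  2.00417044 -0.3689961   0.69485691
  0.632802  ] [-0.15496023  0.68421955  0.41993281  1.64876534 -0.34038274  0.88180806
  0.57337699]
[-0.03113466  0.6606152   0.15361746  2.07976394 -0.23390353  0.41707468
  0.47877902] [-0.06388072  0.79608127  0.26225883  1.71980238 -0.30461286  0.66586345
  0.53787922]
[-0.07645568 -0.04414148  0.10000777] [0.81918894 0.04325557] 3.6583 -0.0001905444654400506
[-0.07670515 -0.04515132  0.01490932] [0.18046927 0.0045366 ] 4.6667
[ 0.00946692 -0.0451268   0.01447096] [-0.29667854  0.23722603] 5.9083
```

View pics/s1.png

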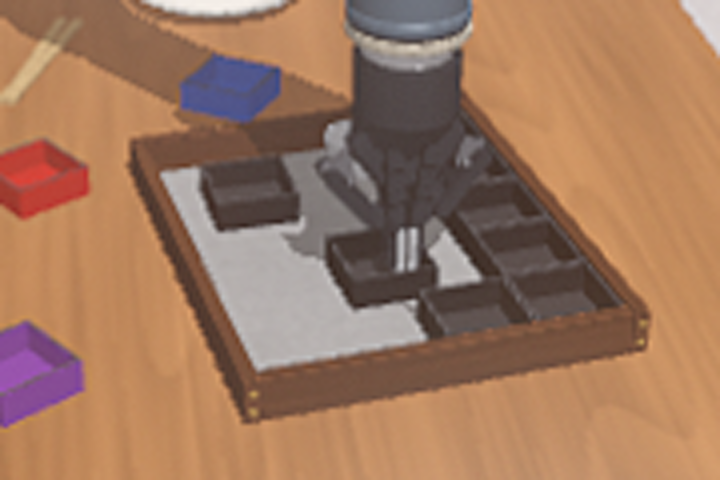

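The side view shows B, at crop (380,270), already square. The fingers are at (405,250) against its far wall and nothing else has moved. I continue to the row.

Run:
```python
from mv import *
go(.040,-.045,v=.08)
guard(0,1,.062)
x=tcp()[0]
x0=x-.003
go(x0,-.045,v=.03)
go(x0-.008,-.045,v=.05)
go(x0-.008,-.052,v=.05)
guard(1,-1,-.088)
import cv2
p,d=eyes.snapshot("side"); cv2.imwrite("pics/s2.png",cv2.resize(p[160:260,290:410],None,fx=6,fy=6,interpolation=cv2.INTER_CUBIC)[:,:,::-1])
```

```text
guard 0 t [ 0.0516 -0.045 ] tcp [ 0.0506 -0.0451  0.0143] [0.2, 0.1, 0.1, 0.3, 0.5, -0.2, 0.5, -5.1] clock 8.4833
guard 1 t [ 0.0396 -0.0858] tcp [ 0.0396 -0.0849  0.0144] [0.9, 1.3, -0.1, 0.8, 0.6, -0.8, 0.5, 1.4, 0.6, -0.2, 0.5, 0.7, -0.0, 1.0, 0.0, 0.4, 0.4, 0.5, -0.2, 0.6, -0.6, 4.7] clock 14.8833
```

View pics/s2.png

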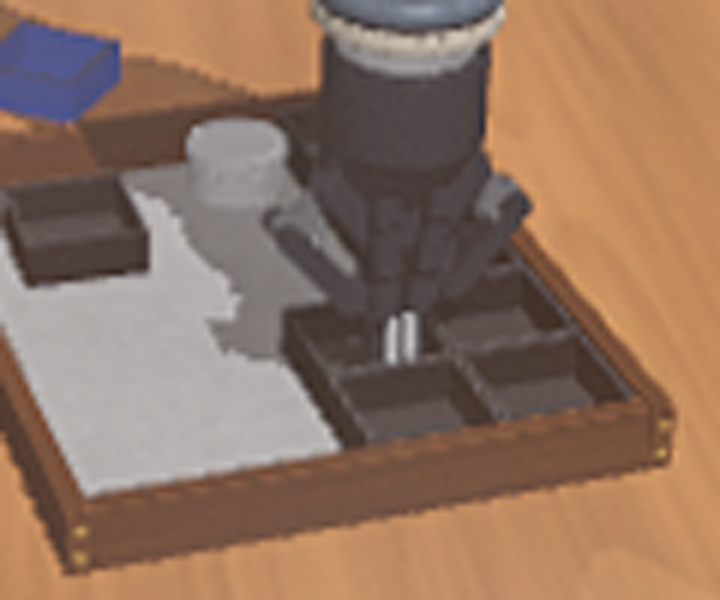

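B, at crop (375,350), sits against the row and the corner box. I press +x once more, then do box A.

Run:
```python
from mv import *
go(.040,-.078,v=.06); go(.046,-.066,v=.06); guard(0,1,.056)
go(.040,-.067,v=.05); go(.036,-.067,.09,v=.15)
robot.reach(W(-.066,.090,.09),Q); go(-.066,.090); print(tcp())
go(-.066,-.008,v=.08)
go(-.066,.004,v=.08)
go(.041,.004,v=.08); guard(0,1,.058)
x0=tcp()[0]-.003
go(x0,.004,v=.03); go(x0-.008,.004,v=.06); go(x0-.008,-.006,v=.05)
guard(1,-1,-.026)
y=tcp()[1]
go(.040,y+.007,v=.06); go(.046,y+.018,v=.06); guard(0,1,.056)
go(.040,y+.018,v=.05); go(.036,y+.018,.12,v=.15)
robot.reach(W(-.12,.30,.23),Q)
import cv2
p,d=eyes.snapshot("top"); np.savez("top1.npz",p=p,d=d)
cv2.imwrite("pics/t2.png",np.clip(cv2.resize(p[120:255,260:420],None,fx=4.4,fy=4.4,interpolation=cv2.INTER_CUBIC)*1.5,0,255).astype(np.uint8)[:,:,::-1]); print(read_state()["clock"])
```

```text
guard 0 t [ 0.0523 -0.0653] tcp [ 0.0506 -0.0654  0.0143] [0.8, -0.5, -2.0, -6.3] clock 16.5917
[-0.06572662  0.08969579  0.01477801]
guard 0 t [0.0526 0.0039] tcp [0.0507 0.004  0.0143] [0.8, 0.9, 0.8, 1.2, 1.7, 1.4, -2.2, -5.9] clock 24.4917
guard 1 t [ 0.0397 -0.0218] tcp [ 0.0397 -0.0209  0.0144] [0.9, 0.1, -0.7, 0.1, 0.2, 0.5, 0.8, 1.0, -0.0, 3.7] clock 27.9583
guard 0 t [ 0.0523 -0.0023] tcp [ 0.0506 -0.0023  0.0143] [-0.4, -0.1, -2.0, -6.6] clock 29.6
32.2417
```

View pics/t2.png

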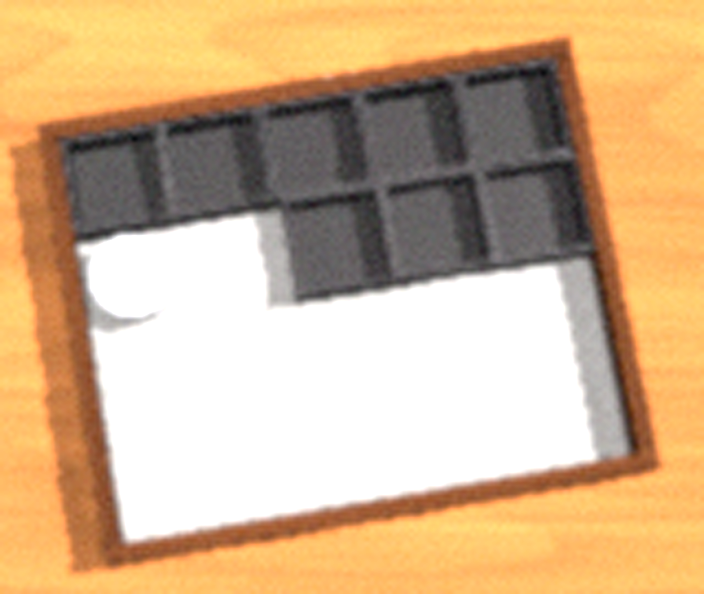

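The picture shows A at crop (333,250) and B at (432,233), square and tight against the row and the corner box at (533,215). The tin at (130,275) is unmoved. The contact readings agree: the final push stopped at x = 50.6 mm for both boxes, and their y stops are 64.0 mm apart.

```bash
python3 -c "
from rig import robot
print(robot.close_job())"
```

```text
the job is handed in; nothing more can be done
None
```

I pushed both stray boxes into the second row, tight against the corner box and each other and square to the full row, and handed in the job at about 32 s; no verdict came back, but the last picture and contact readings look good.

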